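# Refit the burner crown on its locating pin

### The arm

A 6-joint arm with a two-finger parallel gripper is mounted at the origin on the work surface. World frame = base frame: x ahead of the robot, y to its left, z up, the work surface at z = 0. Lengths are in m, angles in degrees, forces in N, time in s.
With the tool pointing down it reaches from about 0.4 to 0.825 m from the base axis. Payload 7 kg.
Tool frame: the origin (TCP) lies on the centre line of the jaws, within the pads' length; the fingertips stand 19 mm ahead of it and the grasp point (between the pads) is the TCP; z points along the fingers, y is the line along which they close (so a half turn about z gives the same grasp; the last joint's range is limited). The gripper opens to 88 mm and grips with 3 to 60 N. Pads are 19 mm wide; open, the fingers measure 130 mm over their backs; the gripper's body (78 mm by 193 mm) begins 47 mm behind the grasp point.
Start: joints at [93.455, 20.546, 0.682, 0, -70.136, -16.507], TCP at [0.152, 0.658, 0.246] pointing down, gripper open.
Joint ranges: [-176.03, 176.03], [-82.01, 121.73], [-58.28, 71.71], [-173.87, 95.51], [-174.79, -0.11], [-173.66, 173.66]. Speed limits (degrees/s): [136.94, 136.94, 172.46, 180, 180, 180].

### API

Orientations are given as [roll, pitch, yaw] about the fixed x, y, z axes, in that order (R = Rz(yaw) Ry(pitch) Rx(roll)).
In Python, from plant import get_state, capture, close_job gives the robot as it stands.
- The arm moves only by the tool apply_moves, never from a script. Its argument "targets" is a list of rows, each a list of 7 numbers: the opening, from 0 (shut) to 1 (fully open), then the shift along the tool's x, y, z normalised to -1 to 1, where 1 is 1000 mm, then the turn, a rotation vector about the tool's x, y, z normalised to -1 to 1, where 1 is 90 degrees. In form: [[claw, tx, ty, tz, ax, ay, az], ...]. A call has 1 to 20 rows; each row shifts and turns the commanded pose from where the row before left it, along the tool's axes as they then stand; what a row does not reach is not made up. A row lasts 1/12 s, in which the tool goes at most 41.7 mm and 7.16 degrees, less where a joint would pass 70% of its speed; a pose out of reach is approached as far as the arm can. A call with a number of a shift or a turn outside -1 to 1 is refused whole. A call with a gripper value outside its range is refused whole. The fingers move at their own pace and stop on an object; "newtons" is the grip in N (left out, the last holds). Time passes only in rows, so rows that do not move let the fingers close. It gives the time, the measured TCP pose, the force, the opening and the grip force at its end, in the units of the state.
- get_state(): the state, without advancing time (a new reading comes with each control period).
- capture(name): name is "scene" or "top" or "wrist"; returns a dict with "frame" (384x512x3 uint8, red, green, blue), "range_z" (384x512 float32, m along the optical axis (not along the pixel's ray), 0 where there is no reading), "camera_matrix" (3x3 intrinsics, pixels), "T" (4x4, takes a point from camera to world coordinates). Camera axes: x right, y down, z forward; pixel columns grow to the right and rows downward; lengths in m; the calibration is good to about 2 mm. A picture is of the moment at which its call begins.
- close_job(): hands the job in; it is judged then, once.
The state is a dict: "time_s": time; "joints": joint angles; "qd": joint speeds; "joint_torque": joint torques, N m; "tcp_pos": TCP position; "eef_rot": TCP orientation; "contact_force": force on the tool from outside, world axes, zero at the start; "moment": the same for the moment, N m; "gripper_width": finger opening in m; "gripper_force": force on a finger pad.
Only numpy, scipy, OpenCV 4.12 (cv2) and the standard library are available. Lean on these libraries where they do the work, as an engineer would, in place of code of your own. Each camera call takes 0.05 s, during which the arm holds its last target. There are 200 camera calls.

### The job

Put the small washed burner crown from the tray back on the bare burner of the hob: lower it on, do not drop it, and nudge it gently about until its hole drops over the locating pin and it sits fully home and level, then let go. Never push it against the burner with more than 25 N, and leave the other things where they are.

Things in the scene. Friction and masses are not known exactly. Their poses are not given: they have to be found in the camera images.
- crown_mid (a point): Centre (on the axis, half-way up) of the small burner crown to be fitted: loose, standing upright on the tray's floor, 30 mm high, 110 to 200 g. Below, a brass flange of 64 mm diameter, 8 mm thick; on it a dark grip collar of 36 mm diameter, 22 mm high. A plain 12 mm hole runs right through along its upright axis. Turned any way.
- burner_ring: Dark steel trim ring of the bare burner, 112 mm outer and 102 mm inner diameter, 3 mm high, fixed; origin at its centre on the hob's top, z up. In it stands the burner's round base, 76 mm diameter, with a brass locating pin in its middle. The base is set off-centre, differently each time: the pin stands 4 to 7 mm from the ring's centre, in any direction; its place is not measured otherwise.
- base_top (a point): Point on the ring's centre line at the height of the base's flat top, 14 mm above the hob's top. The pin is upright, 9 mm diameter, 10.5 mm tall, tip bevelled 1 mm; it is rigid sideways, but the base is sprung and gives downwards by 1 mm per 8 N, at most 4 mm. Crown fully home: flange flat on the base, crown_mid 15 mm above this point's height; held level on the pin's tip: 25.5 mm.
- hob: Two-burner hob let into the counter: stainless steel slab 300 (x) by 460 (y) by 8 mm, origin under its centre on the counter. Two knobs 34 mm wide, 24 mm high (black) stand near its edge towards the robot, midway along it.
- burner_done: The hob's other burner, complete with crown and a black iron pan support, 200 mm square, top 42 mm above the hob's top, fixed; origin at its centre on the hob's top. 240 mm from the bare burner. Either of the two places can be the bare one.
- tray: Shallow fixed steel tray 310 (x) by 150 (y) by 14 mm high, floor and walls 4 mm thick, origin under its centre. Holds the crown and the big crown.
- big_crown_mid (a point): Centre of the big crown for another burner, loose on the tray: 88 mm diameter, 17 mm high, brass below, dark above, no hole. To be left alone.
- grate: Black iron pan support lying loose on the counter left of the hob, 190 mm square, 42 mm high, origin under its centre. To be left alone.
- brush: Cleaning brush lying loose on the counter right of the tray. To be left alone.
- mill: Wooden pepper mill, 56 mm wide, 140 mm tall, loose, standing beyond the hob and tray. To be left alone.
- jar: Amber glass jar, 72 mm wide, 90 mm tall, loose, standing beyond the hob. To be left alone.
- mug: White mug, loose, standing beyond the hob's left end. To be left alone.
- spray: White bottle with a blue cap, 60 mm wide, 160 mm tall, loose, beyond the brush. To be left alone.
Things that resemble listed ones, but are neither listed nor needed, are in the scene too. Leave any red look-alike of the part that bears crown_mid alone.

How it is judged:
By the outcome, as a careful person would: the job done as asked, in the order asked, and still so for the second after the job is handed in, with the robot touching nothing.
It also fails if it takes over 51 s, if anything falls off the work surface, if the arm or the gripper's body presses on something with over 40 N, if the wrist force passes 120 N, or if a joint passes its speed limit or range.

## Working session

There is one attempt and no reset: what is moved stays moved. The work goes in short steps, Python scripts to look and compute and a tool call to move; the robot and the scene stay as the last step left them, time stands still between calls to the robot, and variables do not carry over. Pictures are saved under pics/ and viewed, at most 10 in all, crops included, and the job is handed in when it is done.

Besides the shell and the picture viewer there is one more tool, called after "Call:" by a JSON object that holds its "method" and its "body". apply_moves: Moves the arm, as the interface text tells. Scaled input: -1 to 1 covers 1000 mm each way for a shift and 90 degrees each way for a turn. Its arguments: {"type":"object","properties":{"targets":{"type":"array","items":{"type":"array","items":{"type":"number"}}},"newtons":{"type":"number"}},"required":["targets"]}

```bash
mkdir -p pics; ls; python3 - <<'E'
from plant import *
import cv2,numpy as np
for n in("scene","top"):
    c=capture(n); np.savez(n+".npz",**c); cv2.imwrite(f"pics/{n}.png",c["frame"][:,:,::-1]); print(n,c["T"].round(3).tolist(),c["camera_matrix"].tolist())
s=get_state();print(s)
a,b=[cv2.imread(f"pics/{n}.png") for n in("scene","top")]
E
```

```text
pics
scene [[-0.721, 0.59, -0.363, 1.066], [0.693, 0.619, -0.369, 0.55], [0.007, -0.518, -0.856, 1.246], [0.0, 0.0, 0.0, 1.0]] [[379.3516314593995, 0.0, 251.44949000754366], [0.0, 379.3516314593995, 192.46983841071042], [0.0, 0.0, 1.0]]
top [[-0.012, -0.997, 0.074, 0.448], [-1.0, 0.012, 0.008, 0.043], [-0.009, -0.074, -0.997, 1.215], [0.0, 0.0, 0.0, 1.0]] [[347.29516729197775, 0.0, 256.41426215759174], [0.0, 347.29516729197775, 186.3063601404565], [0.0, 0.0, 1.0]]
{'time_s': 0.1, 'joints': array([ 9.34541150e+01,  2.05877530e+01,  6.38227105e-01, -1.90431992e-02,
       -7.01362680e+01, -1.65064251e+01]), 'qd': array([-0.04616905, -0.16434096,  0.11172773,  0.07412512,  0.05249167,
       -0.02337156]), 'joint_torque': array([-1.10089695e-03, -5.84166169e+01,  2.93748701e+01,  7.01551706e+00,
        1.00924724e-02, -5.90276227e-05]), 'tcp_pos': array([0.15237222, 0.65714329, 0.24470144]), 'eef_rot': array([ 1.79912655e+02, -7.21351614e-03, -1.30587886e+01]), 'contact_force': array([-0.55670381, -0.81992976,  0.3902299 ]), 'moment': array([ 0.0094657 ,  0.03841346, -0.02118227]), 'gripper_force': 0.0, 'gripper_width': 0.08764825889768442}
```

View pics/top.png

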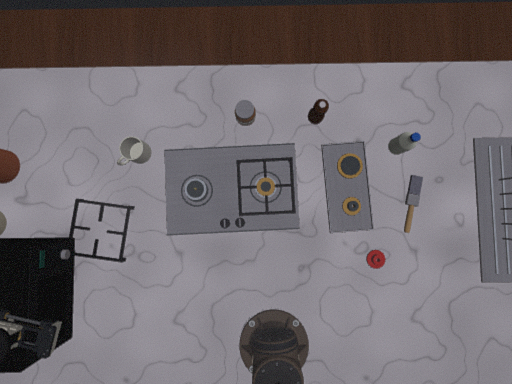

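View pics/scene.png

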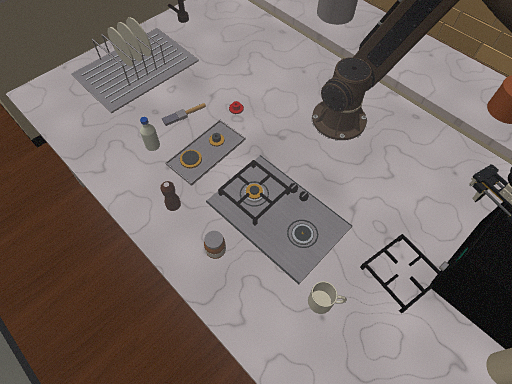

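The top view shows the bare burner at (197,189) and the finished burner at (265,187). For the crown there are three candidates: small brass at (352,206), big crown at (350,166), and a red look-alike at (376,259). The one at (352,206) fits: small brass flange, dark collar, on the tray. I'll confirm it in a crop and measure it.

```bash
cat > h.py <<'E'
import numpy as np,cv2
def ray(c,u,v,z):
    K,T=c["camera_matrix"],c["T"]
    d=T[:3,:3]@np.linalg.inv(K)@np.array([u,v,1.0]); o=T[:3,3]
    return o+d*(z-o[2])/d[2]
def pts(c):
    K,T=c["camera_matrix"],c["T"]; v,u=np.mgrid[:384,:512]; z=c["range_z"]
    p=np.stack([(u-K[0,2])/K[0,0]*z,(v-K[1,2])/K[1,1]*z,z],-1)
    return p@T[:3,:3].T+T[:3,3]
def blobs(m,amin=8):
    n,l,s,ce=cv2.connectedComponentsWithStats(m.astype(np.uint8))
    return [(ce[i].round(1),s[i].tolist(),l==i) for i in range(1,n) if s[i][4]>=amin]
E
python3 - <<'E'
from h import *
for n in("top","scene"):
    c=dict(np.load(n+".npz")); f=c["frame"]; P=pts(c)
    hsv=cv2.cvtColor(f,cv2.COLOR_RGB2HSV)
    m=cv2.inRange(hsv,(12,110,90),(30,255,255))>0
    for ce,s,l in blobs(m):
        cn=max(cv2.findContours(l.astype(np.uint8),0,2)[0],key=len)
        (u,v),(a,b),_=cv2.fitEllipse(cn) if len(cn)>5 else (tuple(ce),(0,0),0)
        print(n,ce,s,(round(u,1),round(v,1)),round(a,1),round(b,1),ray(c,u,v,.012).round(4), "depth top",P[int(v),int(u)].round(3))
c=dict(np.load("top.npz"));f=c["frame"][:,:,::-1]
a=cv2.resize(f[140:280,315:415],None,fx=4,fy=4,interpolation=2)
b=cv2.resize(f[160:220,160:230],None,fx=5,fy=5,interpolation=2)
o=np.zeros((560,750,3),np.uint8);o[:,:400]=a;o[:300,400:750]=b;cv2.imwrite("pics/crop.png",o)
for uv in[(197,189),(180,220),(330,225),(352,206)]:print(uv,ray(c,*uv,.01).round(3),pts(c)[uv[1],uv[0]].round(3))
E
```

```text
top [348.5 166. ] [338, 154, 24, 24, 180] (349.4, 165.4) 23.5 24.6 [ 0.6065 -0.2717  0.012 ] depth top [ 0.606 -0.267  0.024]
top [265.3 186.1] [257, 178, 18, 17, 146] (265.2, 186.1) 16.3 17.0 [0.5378 0.0221 0.012 ] depth top [0.536 0.023 0.043]
top [350.5 205.6] [343, 197, 18, 18, 147] (351.2, 205.6) 16.7 17.5 [ 0.4667 -0.2737  0.012 ] depth top [ 0.468 -0.268  0.032]
scene [385.9   3.8] [375, 0, 22, 10, 76] (385.1, 3.6) 8.8 20.4 [-0.8206 -0.3485  0.012 ] depth top [-0.783 -0.332  0.039]
scene [469.3  25.5] [427, 0, 85, 56, 1815] (468.6, 26.9) 45.0 62.9 [-0.9708  0.0705  0.012 ] depth top [-0.781  0.111  0.129]
scene [504.9  43.8] [495, 33, 17, 23, 187] (506.8, 44.1) 17.8 21.8 [-0.9865  0.2732  0.012 ] depth top [-0.786  0.297  0.131]
scene [495.1  58.9] [475, 44, 37, 32, 555] (497.2, 59.7) 17.1 54.2 [-0.8423  0.2967  0.012 ] depth top [-0.779  0.303  0.056]
scene [194.6 107.9] [185, 104, 20, 9, 50] (194.4, 108.1) 2.8 19.5 [ 0.4246 -0.4675  0.012 ] depth top [ 0.429 -0.463  0.02 ]
scene [216.3 140.6] [209, 134, 15, 12, 75] (215.8, 138.7) 11.3 13.2 [ 0.4693 -0.2737  0.012 ] depth top
[... 187 characters left out ...]
, 8] (np.float64(484.6), np.float64(184.8)) 0 0 [-0.1337  0.6141  0.012 ] depth top [0.163 0.596 0.319]
scene [253.8 190.8] [246, 184, 17, 15, 114] (253.9, 190.4) 14.0 15.2 [0.5298 0.0168 0.012 ] depth top [0.544 0.026 0.041]
scene [495. 194.] [490, 189, 11, 11, 11] (np.float64(495.0), np.float64(194.0)) 0 0 [-0.1242  0.6624  0.012 ] depth top [0.17  0.635 0.317]
scene [208.  248.8] [205, 246, 8, 6, 12] (216.9, 253.1) 15.0 28.4 [0.7998 0.1115 0.012 ] depth top [0.809 0.121 0.046]
(197, 189) [0.531 0.26  0.01 ] [0.53  0.258 0.02 ]
(180, 220) [0.424 0.319 0.01 ] [0.424 0.319 0.009]
(330, 225) [ 0.401 -0.199  0.01 ] [ 0.401 -0.198  0.014]
(352, 206) [ 0.465 -0.277  0.01 ] [ 0.465 -0.279  0.002]
```

View pics/crop.png

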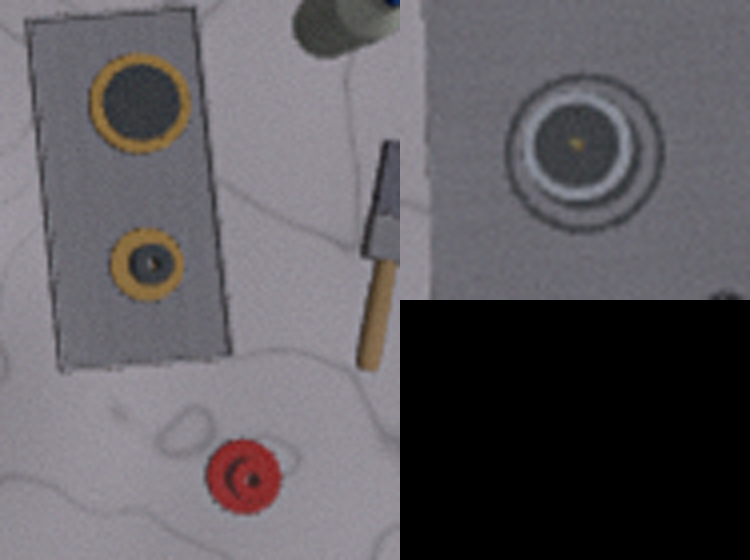

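The crop shows the small crown at about (351.7,206): brass flange, dark collar and a through hole, unlike the big crown and the red one. The pin is at about (195.4,188.6), off-centre in the ring. Next I move over the burner for a wrist look on the way.

Call:
{"method": "apply_moves", "body": {"targets": [[1,0,0,0,0,0,-0.0726],[1,0,0,0,0,0,-0.0726],[1,0.027,0.0285,0,0,0,0],[1,0.027,0.0285,0,0,0,0],[1,0.027,0.0285,0,0,0,0],[1,0.027,0.0285,0,0,0,0],[1,0.027,0.0285,0,0,0,0],[1,0.027,0.0285,0,0,0,0],[1,0.027,0.0285,0,0,0,0],[1,0.027,0.0285,0,0,0,0],[1,0.027,0.0285,0,0,0,0],[1,0.027,0.0285,0,0,0,0],[1,0.027,0.0285,0,0,0,0],[1,0.027,0.0285,0,0,0,0],[1,0.027,0.0285,0,0,0,0],[1,0.027,0.0285,0,0,0,0],[1,0,0,0,0,0,0],[1,0,0,0,0,0,0]]}}

```text
time_s: 1.6
tcp_pos: [0.5315, 0.2566, 0.2448]
eef_rot: [180.0, 0.1, -0.2]
contact_force: [-1.1, 0.6, -0.8]
gripper_width: 0.0877
gripper_force: 0.0
```

```bash
python3 - <<'E'
from plant import *
from h import *
s=get_state();print(s["tcp_pos"],s["eef_rot"],s["joints"].round(1))
c=capture("wrist");np.savez("w1.npz",**c);print(c["T"].round(3).tolist(),c["camera_matrix"].round(1).tolist())
cv2.imwrite("pics/w1.png",c["frame"][:,:,::-1])
E
```

```text
[0.53150209 0.25661178 0.24479426] [ 1.79950725e+02  6.27567734e-02 -2.11520935e-01] [ 44.7  12.7 -10.4  -0.  -67.   45.1]
[[-0.004, -0.964, -0.267, 0.602], [-1.0, 0.004, -0.0, 0.257], [0.001, 0.267, -0.964, 0.384], [0.0, 0.0, 0.0, 1.0]] [[282.6, 0.0, 254.0], [0.0, 282.6, 200.3], [0.0, 0.0, 1.0]]
```

View pics/w1.png

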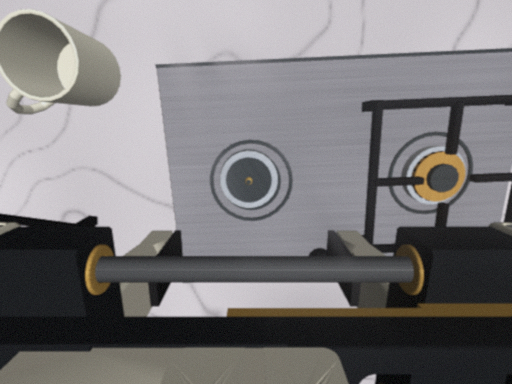

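The wrist view shows the bare burner: ring about (251,180), pin about (249,180). I'll measure the pin and the base.

```bash
python3 - <<'E'
from h import *
for n,z,(u0,v0) in(("w1",0,(249,180)),("top",0,(196,189))):
    c=dict(np.load(n+".npz"));f=c["frame"];hsv=cv2.cvtColor(f,cv2.COLOR_RGB2HSV);r=22 if n=="top" else 48
    win=np.zeros(f.shape[:2],bool);win[v0-r:v0+r,u0-r:u0+r]=1
    m=(cv2.inRange(hsv,(8,80,40),(32,255,255))>0)&win
    for ce,s,l in blobs(m,2):
        print(n,"pin",ce,s, ray(c,*ce,.030).round(4))
    g=f.astype(int).sum(2)
    b=(g>g[win].mean()+ (60))&win
    for ce,s,l in blobs(b,30):
        cn=max(cv2.findContours(l.astype(np.uint8),0,1)[0],key=len)
        e=cv2.fitEllipse(cn) if len(cn)>5 else None
        if e:print(n,"bright",ce,s,np.round(e[0],1),np.round(e[1],1),"z.022",ray(c,*e[0],.022).round(4))
    d=(g<g[win].mean()-60)&win
    for ce,s,l in blobs(d,20):
        cn=max(cv2.findContours(l.astype(np.uint8),0,1)[0],key=len)
        if len(cn)<6: continue
        e=cv2.fitEllipse(cn);print(n,"dark",ce,s,np.round(e[0],1),np.round(e[1],1),ray(c,*e[0],.011).round(4))
    print("scanline",g[v0,u0-r:u0+r].tolist())
    P=pts(c);p=P[win];k=p[:,2];print("heights",np.percentile(k,[1,20,50,80,99]).round(4))
    q=p[(k>.018)&(k<.028)];print("base by depth",q.mean(0).round(4),q.min(0).round(3),q.max(0).round(3))
E
```

```text
w1 pin [249.  178.9] [246, 177, 7, 6, 21] [0.5325 0.2628 0.03  ]
w1 bright [228.7 136.9] [214, 133, 31, 10, 115] [227.9 137.1] [ 8.  26.6] z.022 [0.5842 0.2888 0.022 ]
w1 bright [206.  139.1] [201, 134, 13, 11, 66] [206.1 139.4] [ 9.6 11.6] z.022 [0.5815 0.3162 0.022 ]
w1 bright [248.  178.1] [220, 151, 58, 57, 899] [248.2 179. ] [55.6 56.8] z.022 [0.5308 0.2639 0.022 ]
w1 dark [251.2 179.3] [210, 140, 83, 81, 865] [250.8 179.9] [80.2 81.4] [0.5274 0.2607 0.011 ]
w1 dark [248.3 179.5] [226, 158, 45, 44, 1533] [248.4 179.5] [43.2 43.6] [0.5279 0.264  0.011 ]
w1 dark [268.8 193.2] [240, 161, 41, 49, 171] [246.6 177.6] [60.2 66.6] [0.5305 0.2663 0.011 ]
scanline [446, 434, 434, 421, 433, 443, 431, 424, 376, 310, 268, 260, 319, 378, 432, 418, 420, 429, 429, 489, 543, 563, 563, 549, 472, 329, 258, 253, 255, 247, 258, 236, 248, 249, 239, 245, 232, 230, 246, 237, 227, 220, 221, 224, 253, 287, 271, 279, 311, 359, 359, 285, 228, 226, 226, 216, 209, 232, 222, 221, 222, 208, 221, 213, 224, 225, 234, 233, 211, 243, 361, 498, 557, 561, 559, 531, 442, 281, 241, 313, 392, 426, 431, 431, 434, 437, 4
[... 371 characters left out ...]
5, 32, 30, 86] [196.4 190.1] [30.1 30.7] [0.527  0.2617 0.011 ]
top dark [194.9 188.6] [187, 181, 17, 16, 209] [194.9 188.6] [15.3 15.9] [0.5322 0.2671 0.011 ]
top dark [201.3 196.4] [190, 185, 18, 17, 47] [193.9 187.8] [24.  27.6] [0.5351 0.2706 0.011 ]
top dark [192.4 204.2] [185, 201, 16, 6, 24] [192.4 199.8] [ 9.9 18.8] [0.4934 0.2758 0.011 ]
scanline [328, 321, 333, 334, 330, 337, 330, 202, 264, 323, 341, 417, 361, 191, 188, 201, 195, 190, 192, 188, 215, 259, 219, 195, 180, 175, 179, 180, 169, 225, 418, 399, 298, 189, 251, 327, 324, 243, 198, 336, 341, 329, 327, 326]
heights [0.0026 0.006  0.0085 0.0154 0.0263]
base by depth [0.5306 0.2645 0.0219] [0.495 0.23  0.018] [0.569 0.3   0.028]
```

Call:
{"method": "apply_moves", "body": {"targets": [[1,-0.005,0.0408,0,0,0,0],[1,-0.005,0.0408,0,0,0,0],[1,-0.005,0.0408,0,0,0,0],[1,-0.005,0.0408,0,0,0,0],[1,-0.005,0.0408,0,0,0,0],[1,-0.005,0.0408,0,0,0,0],[1,-0.005,0.0408,0,0,0,0],[1,-0.005,0.0408,0,0,0,0],[1,-0.005,0.0408,0,0,0,0],[1,-0.005,0.0408,0,0,0,0],[1,-0.005,0.0408,0,0,0,0],[1,-0.005,0.0408,0,0,0,0],[1,-0.005,0.0408,0,0,0,0],[1,0,0,0,0,0,0],[1,0,0,0,0,0,0],[1,0,0,0,0,0,0]]}}

```text
time_s: 2.98
tcp_pos: [0.4658, -0.2709, 0.2453]
eef_rot: [-180.0, 0.0, 0.0]
contact_force: [-0.2, 0.3, 0.2]
gripper_width: 0.0875
gripper_force: 0.0
```

```bash
python3 - <<'E'
from plant import *
from h import *
s=get_state();print(s["tcp_pos"],s["eef_rot"],s["joints"].round(1),s["contact_force"])
c=capture("wrist");np.savez("w2.npz",**c)
f=c["frame"];cv2.imwrite("pics/w2.png",f[:,:,::-1])
hsv=cv2.cvtColor(f,cv2.COLOR_RGB2HSV);m=cv2.inRange(hsv,(10,100,90),(32,255,255))>0
P=pts(c)
for ce,s,l in blobs(m,60):
    cn=max(cv2.findContours(l.astype(np.uint8),0,1)[0],key=len);e=cv2.fitEllipse(cn)
    k=l.copy();print(ce,s,np.round(e[0],1),np.round(e[1],1),ray(c,*e[0],.012).round(4),"depth z",np.median(P[l],0).round(4))
g=(abs(P[...,0]-.467)<.05)&(abs(P[...,1]+.274)<.05)&(P[...,2]>.028)&(P[...,2]<.04)
print("collar top",g.sum(),P[g].mean(0).round(4),P[g].min(0).round(4),P[g].max(0).round(4))
E
```

```text
[ 0.46576658 -0.27094295  0.24534156] [-1.79980082e+02  1.88375024e-02  2.85644792e-02] [ -9.3   7.7 -16.5  -0.  -65.8  99.4] [-0.17409851  0.34087025  0.15146174]
[257.7  61.7] [221, 23, 72, 79, 1582] [256.7  61.7] [70.7 77.9] [ 0.6066 -0.2741  0.012 ] depth z [ 0.6058 -0.2759  0.0139]
[ 19. 107.] [0, 97, 42, 23, 520] [ 18.9 107.3] [15.8 44.2] [0.5544 0.0235 0.012 ] depth z [0.5539 0.0083 0.0297]
[ 23.6 139.6] [0, 127, 44, 24, 582] [ 22.8 138.6] [21.1 43. ] [0.516  0.0269 0.012 ] depth z [0.5152 0.0097 0.0297]
[257.8 175.2] [235, 154, 47, 47, 1066] [257.9 176.9] [45.3 45.7] [ 0.4659 -0.2761  0.012 ] depth z [ 0.4712 -0.2749  0.0118]
[398.3 215.7] [384, 180, 32, 63, 446] [397.7 217.4] [ 8.9 78.4] [ 0.4089 -0.4706  0.012 ] depth z [ 0.4105 -0.4671  0.0186]
[ 92.3 272.1] [85, 246, 20, 48, 464] [ 96.3 270.5] [22.2 43.4] [ 0.3267 -0.0396  0.012 ] depth z [ 0.4949 -0.2241  0.3114]
[419.3 271.5] [413, 248, 11, 46, 182] [408.2 269.7] [26.8 48.9] [ 0.328  -0.4969  0.012 ] depth z [ 0.4956 -0.3182  0.3122]
collar top 551 [ 0.4652 -0.2766  0.0335] [ 0.4475 -0.2937  0.0283] [ 0.4823 -0.2595  0.0358]
```

View pics/w2.png

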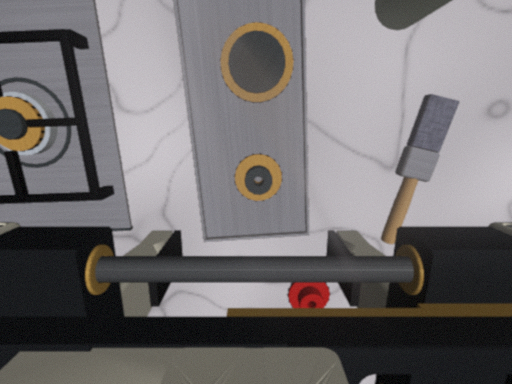

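The wrist view shows the small brass crown at (258,177), at (0.4657,-0.2763), with its collar top at z of about 0.034 as expected. I'm descending onto it.

Call:
{"method": "apply_moves", "body": {"targets": [[1,0,0.0054,0.036,0,0,0],[1,0,0,0.038,0,0,0],[1,0,0,0.038,0,0,0],[1,0,0,0.038,0,0,0],[1,0,0,0.03,0,0,0],[1,0,0,0.02,0,0,0],[1,0,0,0.01,0,0,0],[1,0,0,0,0,0,0],[1,0,0,0,0,0,0],[1,0,0,0,0,0,0]]}}

```text
time_s: 3.87
tcp_pos: [0.4672, -0.2769, 0.0372]
eef_rot: [180.0, -0.1, 0.1]
contact_force: [0.7, 0.5, 0.2]
gripper_width: 0.0875
gripper_force: 0.0
```

Call:
{"method": "apply_moves", "body": {"newtons": 25, "targets": [[1,-0.0005,0,0.003,0,0,0],[1,0,0,0,0,0,0],[0.3,0,0,0,0,0,0],[0.3,0,0,0,0,0,0],[0.3,0,0,0,0,0,0],[0.3,0,0,0,0,0,0],[0.3,0,0,0,0,0,0],[0.3,0,0,0,0,0,0],[0.3,0,0,0,0,0,0],[0.3,0,0,0,0,0,0],[0.3,0,0,0,0,0,0],[0.3,0,0,0,0,0,0]]}}

```text
time_s: 4.87
tcp_pos: [0.4652, -0.2772, 0.0325]
eef_rot: [-180.0, 0.0, 0.0]
contact_force: [0.1, -0.1, -0.8]
gripper_width: 0.0355
gripper_force: 25.0
```

```bash
python3 - <<'E'
from plant import *
s=get_state();print({k:s[k] for k in("tcp_pos","eef_rot","contact_force","moment","gripper_width","gripper_force")})
E
```

```text
{'tcp_pos': array([ 0.46515411, -0.27716715,  0.0325091 ]), 'eef_rot': array([-1.79998486e+02,  6.92529987e-03,  1.62474759e-02]), 'contact_force': array([ 0.12212226, -0.10804556, -0.75221691]), 'moment': array([ 0.00358954, -0.01409787, -0.01272691]), 'gripper_width': 0.03546031425435943, 'gripper_force': 24.999975571408868}
```

Call:
{"method": "apply_moves", "body": {"targets": [[0.3,0,0,-0.03,0,0,0],[0.3,0,0,-0.035,0,0,0],[0.3,0,0,-0.035,0,0,0],[0.3,0.00235,-0.0193,0,0,0,0],[0.3,0.0047,-0.0386,0,0,0,0],[0.3,0.0047,-0.0386,0,0,0,0],[0.3,0.0047,-0.0386,0,0,0,0],[0.3,0.0047,-0.0386,0,0,0,0],[0.3,0.0047,-0.0386,0,0,0,0],[0.3,0.0047,-0.0386,0,0,0,0],[0.3,0.0047,-0.0386,0,0,0,0],[0.3,0.0047,-0.0386,0,0,0,0],[0.3,0.0047,-0.0386,0,0,0,0],[0.3,0.0047,-0.0386,0,0,0,0],[0.3,0.0047,-0.0386,0,0,0,0],[0.3,0.0047,-0.0386,0,0,0,0],[0.3,0.0047,-0.0386,0,0,0,0],[0.3,0.00235,-0.0193,0,0,0,0],[0.3,0,0,0,0,0,0],[0.3,0,0,0,0,0,0]]}}

```text
time_s: 6.53
tcp_pos: [0.5303, 0.264, 0.1317]
eef_rot: [179.9, 0.1, 0.1]
contact_force: [-0.3, -0.5, -2.4]
gripper_width: 0.0355
gripper_force: 25.0
```

```bash
python3 - <<'E'
from plant import *
from h import *
s=get_state();print({k:s[k] for k in("tcp_pos","eef_rot","contact_force","moment","gripper_width","gripper_force")})
c=capture("wrist");np.savez("w3.npz",**c)
cv2.imwrite("pics/w3.png",c["frame"][:,:,::-1])
E
```

```text
{'tcp_pos': array([0.53029788, 0.26403281, 0.13171403]), 'eef_rot': array([1.79946090e+02, 7.36812758e-02, 1.08513923e-01]), 'contact_force': array([-0.30855254, -0.54042305, -2.40267527]), 'moment': array([-0.15929285,  0.05740264, -0.02290059]), 'gripper_width': 0.035481090589689276, 'gripper_force': 24.999585784971714}
```

View pics/w3.png

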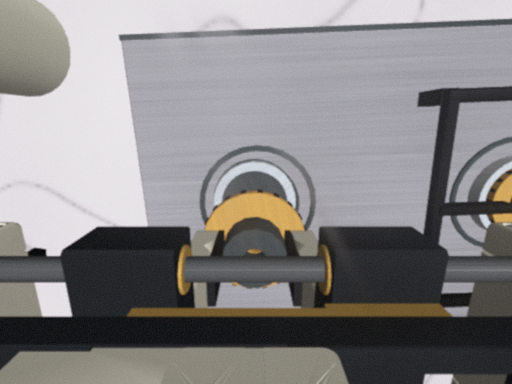

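The crown is held level, flange at about (255,237), and the base shows behind it at about (256,200). I'll compare the flange and base centres by ray-cast circle fits.

```bash
python3 - <<'E'
from h import *
from scipy.optimize import least_squares
c=dict(np.load("w3.npz"));f=c["frame"];hsv=cv2.cvtColor(f,cv2.COLOR_RGB2HSV);P=pts(c)
def fit(uv,z,R):
    q=np.array([ray(c,u,v,z) for u,v in uv])[:,:2]
    r=least_squares(lambda p:np.hypot(*(q-p[:2]).T)-p[2],[.53,.263,R],loss="soft_l1",f_scale=.0005)
    g=np.hypot(*(q-r.x[:2]).T)-r.x[2]
    r2=least_squares(lambda p:np.hypot(*(q-p).T)-R,[.53,.263],loss="soft_l1",f_scale=.0005)
    print("free",r.x.round(4),"fixedR",r2.x.round(4),len(q),"rms",np.sqrt((g**2).mean()).round(4))
m=(cv2.inRange(hsv,(10,100,60),(32,255,255))>0)
l=[b for b in blobs(m,200) if 185<b[0][1]<260 and 200<b[0][0]<300]
for b in l: print(b[0],b[1])
l=max(l,key=lambda b:b[1][4])[2]
cols=range(210,302,2); uv=[(u,np.where(l[:,u])[0].min()-.5) for u in cols if l[:,u].any()]
uv=[p for p in uv if p[1]<225];print("flange z .110"); fit(uv,.1105,.032);fit(uv,.1025,.032)
g=f.astype(int).sum(2).astype(float)
# base outer edge: bright ring's upper outer edge
b=(g>480);
uv=[]
for a in np.radians(np.arange(-165,-14,3)):
    rr=np.arange(25,56,.5);x=256+rr*np.cos(a);y=198+rr*np.sin(a)
    k=b[y.round().astype(int),x.round().astype(int)]
    k&=rr<46
    if k.any(): i=np.where(k)[0].max(); uv.append((x[i],y[i]))
print("base");fit(uv,.021,.038)
E
```

```text
[254.3 212.5] [205, 191, 100, 50, 2616]
flange z .110
free [0.5317 0.2638 0.0306] fixedR [0.5301 0.2639] 46 rms 0.0002
free [0.5282 0.2638 0.0321] fixedR [0.5284 0.2638] 46 rms 0.0002
base
free [0.5341 0.2622 0.041 ] fixedR [0.5376 0.2622] 51 rms 0.0001
```

```bash
python3 - <<'E'
from h import *
from scipy.optimize import least_squares
def fit(c,uv,z,R):
    q=np.array([ray(c,u,v,z) for u,v in uv])[:,:2]
    r=least_squares(lambda p:np.hypot(*(q-p[:2]).T)-p[2],[.53,.263,R],loss="soft_l1",f_scale=.0005)
    r2=least_squares(lambda p:np.hypot(*(q-p).T)-R,[.53,.263],loss="soft_l1",f_scale=.0005)
    print(" free",r.x.round(4),"fixedR",r2.x.round(4),len(q))
for n,ctr,amax in(("w1",(.531,.2636),180),("w3",(.531,.2636),70)):
    c=dict(np.load(n+".npz"));g=cv2.GaussianBlur(c["frame"],(3,3),0).astype(float).sum(2)
    print(n,"T",c["T"][:3,3].round(4))
    Ti=np.linalg.inv(c["T"]);K=c["camera_matrix"]
    def proj(p): q=K@(Ti[:3]@np.append(p,1));return q[:2]/q[2]
    for name,z,R,lo,hi,sgn,cc in(("base",.022,.038,.034,.042,-1,ctr),("ring outer",.011,.056,.053,.060,1,(.5274,.2607))):
        uv=[]
        for a in np.radians(np.arange(-amax,amax,3)):
            rr=np.arange(lo,hi,.0002)
            pp=np.array([proj([cc[0]+r*np.cos(a),cc[1]+r*np.sin(a),z]) for r in rr]).astype(np.float32)
            v=cv2.remap(g.astype(np.float32),pp[:,0],pp[:,1],1).ravel()
            d=np.gradient(v)*sgn; i=d.argmax()
            if d[i]>2: uv.append(pp[i])
        print(name);fit(c,uv,z,R)
E
```

```text
w1 T [0.602  0.2566 0.3837]
base
 free [0.5297 0.2632 0.0372] fixedR [0.5297 0.2633] 120
ring outer
 free [0.5254 0.2607 0.0553] fixedR [0.5253 0.2607] 120
w3 T [0.6009 0.2644 0.2705]
base
 free [0.5306 0.2635 0.0369] fixedR [0.5293 0.2635] 47
ring outer
 free [0.5253 0.2609 0.0556] fixedR [0.5248 0.2609] 47
```

Call:
{"method": "apply_moves", "body": {"targets": [[0.3,0.0015,0,0.02,0,0,0],[0.3,0,0,0.025,0,0,0],[0.3,0,0,0.013,0,0,0],[0.3,0,0,0.007,0,0,0],[0.3,0,0,0,0,0,0],[0.3,0,0,0,0,0,0],[0.3,0,0,0,0,0,0]]}}

```text
time_s: 7.17
tcp_pos: [0.533, 0.2633, 0.0687]
eef_rot: [-179.9, -0.1, 0.0]
contact_force: [-0.1, -0.0, -1.8]
gripper_width: 0.0354
gripper_force: 25.0
```

Call:
{"method": "apply_moves", "body": {"targets": [[0.3,0,0,0.001,0,0,0],[0.3,0,0,0.001,0,0,0],[0.3,0,0,0.001,0,0,0],[0.3,0,0,0.001,0,0,0],[0.3,0,0,0.001,0,0,0],[0.3,0,0,0.001,0,0,0],[0.3,0,0,0,0,0,0],[0.3,0,0,0,0,0,0]]}}

```text
time_s: 7.83
tcp_pos: [0.5323, 0.2632, 0.0614]
eef_rot: [180.0, 0.0, 0.0]
contact_force: [-0.1, -0.1, -2.3]
gripper_width: 0.0357
gripper_force: 25.0
```

No contact yet. The next rows go down in small steps.

Call:
{"method": "apply_moves", "body": {"targets": [[0.3,0,0,0.001,0,0,0],[0.3,0,0,0.001,0,0,0],[0.3,0,0,0,0,0,0],[0.3,0,0,0,0,0,0]]}}

```text
time_s: 8.17
tcp_pos: [0.5322, 0.2632, 0.0594]
eef_rot: [180.0, 0.0, 0.0]
contact_force: [-0.8, -0.8, -2.0]
gripper_width: 0.0355
gripper_force: 25.0
```

Call:
{"method": "apply_moves", "body": {"targets": [[0.3,0,0,0.001,0,0,0],[0.3,0,0,0.001,0,0,0],[0.3,0,0,0,0,0,0],[0.3,0,0,0,0,0,0]]}}

```text
time_s: 8.5
tcp_pos: [0.5322, 0.2632, 0.0574]
eef_rot: [180.0, 0.0, 0.0]
contact_force: [-0.9, -0.7, -2.1]
gripper_width: 0.0356
gripper_force: 25.0
```

Call:
{"method": "apply_moves", "body": {"targets": [[0.3,0,0,0.001,0,0,0],[0.3,0,0,0.001,0,0,0],[0.3,0,0,0.001,0,0,0],[0.3,0,0,0.001,0,0,0],[0.3,0,0,0,0,0,0],[0.3,0,0,0,0,0,0]]}}

```text
time_s: 9.0
tcp_pos: [0.5322, 0.2632, 0.0534]
eef_rot: [180.0, 0.0, 0.0]
contact_force: [-1.4, -0.2, -2.7]
gripper_width: 0.0356
gripper_force: 25.0
```

Call:
{"method": "apply_moves", "body": {"targets": [[0.3,0,0,0.001,0,0,0],[0.3,0,0,0.001,0,0,0],[0.3,0,0,0,0,0,0],[0.3,0,0,0,0,0,0]]}}

```text
time_s: 9.33
tcp_pos: [0.5323, 0.2632, 0.0514]
eef_rot: [180.0, 0.0, 0.0]
contact_force: [-1.6, 0.5, -2.1]
gripper_width: 0.0355
gripper_force: 25.0
```

Call:
{"method": "apply_moves", "body": {"targets": [[0.3,0,0,0.0005,0,0,0],[0.3,0,0,0.0005,0,0,0],[0.3,0,0,0,0,0,0],[0.3,0,0,0,0,0,0]]}}

```text
time_s: 9.67
tcp_pos: [0.5323, 0.2633, 0.0506]
eef_rot: [180.0, 0.0, 0.0]
contact_force: [-2.0, 0.4, -0.3]
gripper_width: 0.0357
gripper_force: 25.0
```

Call:
{"method": "apply_moves", "body": {"targets": [[0.3,0,0,0.0005,0,0,0],[0.3,0,0,0,0,0,0],[0.3,0,0,0,0,0,0]]}}

```text
time_s: 9.92
tcp_pos: [0.5323, 0.2633, 0.0502]
eef_rot: [-180.0, 0.0, 0.0]
contact_force: [-3.2, -0.3, 2.0]
gripper_width: 0.0358
gripper_force: 25.0
```

Contact comes exactly at the home height (TCP about 50.5 mm), so the hole is over the pin. I'll relieve the side force, press very lightly and check.

Call:
{"method": "apply_moves", "body": {"targets": [[0.3,-0.0005,0,0.0003,0,0,0],[0.3,0,0,0.0003,0,0,0],[0.3,0,0,0,0,0,0],[0.3,0,0,0,0,0,0]]}}

```text
time_s: 10.25
tcp_pos: [0.5322, 0.2633, 0.0498]
eef_rot: [-180.0, -0.0, 0.0]
contact_force: [-2.4, -1.1, 4.2]
gripper_width: 0.0359
gripper_force: 25.0
```

Call:
{"method": "apply_moves", "body": {"newtons": 5, "targets": [[0.3,0,0,-0.0003,0,0,0],[0.3,0,0,0,0,0,0],[0.45,0,0,0,0,0,0],[0.5,0,0,0,0,0,0],[0.6,0,0,0,0,0,0],[0.7,0,0,0,0,0,0],[0.8,0,0,0,0,0,0],[0.8,0,0,0,0,0,0],[0.8,0,0,0,0,0,0],[0.8,0,0,-0.005,0,0,0],[0.8,0,0,-0.015,0,0,0],[0.8,0,0,-0.03,0,0,0],[0.8,0,0,-0.04,0,0,0],[0.8,0,0,-0.04,0,0,0],[0.8,0,0,-0.04,0,0,0],[0.8,0,0,-0.02,0,0,0],[0.8,0,0,0,0,0,0],[0.8,0,0,0,0,0,0]]}}

```text
time_s: 11.75
tcp_pos: [0.5322, 0.2637, 0.2419]
eef_rot: [-179.8, -0.2, 0.0]
contact_force: [-1.0, 0.0, -0.0]
gripper_width: 0.0701
gripper_force: 0.0
```

```bash
python3 - <<'E'
from plant import *
from h import *
s=get_state();print(s["tcp_pos"],s["contact_force"],s["gripper_width"])
c=capture("wrist");np.savez("w4.npz",**c);f=c["frame"];P=pts(c)
cv2.imwrite("pics/w4.png",cv2.resize(f[100:260,160:360,::-1],None,fx=3.5,fy=3.5,interpolation=2))
d=np.hypot(P[...,0]-.5297,P[...,1]-.2634)
for lo,hi,z0,z1 in((.02,.031,.022,.045),(.008,.017,.04,.07)):
    g=(d>lo)&(d<hi)&(P[...,2]>z0)&(P[...,2]<z1);q=P[g]
    A=np.c_[q[:,:2]-q[:,:2].mean(0),np.ones(len(q))];k=np.linalg.lstsq(A,q[:,2],rcond=None)[0]
    print(len(q),np.median(q,0).round(4),"tilt deg",np.degrees(k[:2]).round(2))
E
```

```text
[0.53221494 0.2636718  0.24191962] [-1.03025649  0.02154619 -0.01591594] 0.07006705243820699
1007 [0.534  0.2642 0.0296] tilt deg [ 0.34 -0.09]
457 [0.5312 0.263  0.0516] tilt deg [0.53 0.07]
```

View pics/w4.png

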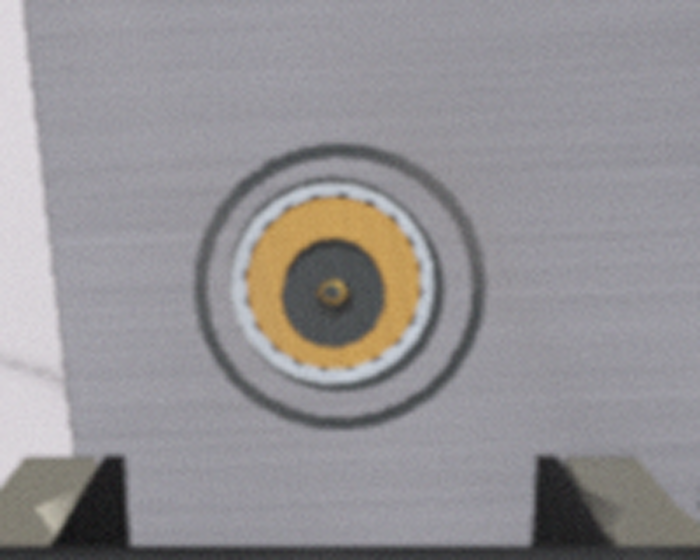

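The crown sits concentric on the base, flange top at 29.6 mm (30 expected), collar top at 51.6 mm (52 expected), and level. The crop shows the flange centred at about (333,283) with the hole in the middle, and the gripper is clear.

```bash
python3 -c "
from plant import *
print(close_job())"
```

```text
the job is handed in; nothing more can be done
None
```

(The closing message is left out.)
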